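Tuck the drip plate under the flap of the draining board and hold it flat

ROBOT

A 6-joint arm with a two-finger parallel gripper is mounted at the origin on a cart in front of the work surface, level with it; the furniture and walls round the work are solid. World frame = base frame: x ahead of the robot, y to its left, z up, the work surface at z = 0. Lengths are in m, angles in degrees, forces in N, time in s.
With the tool pointing down it reaches from about 0.25 to 0.8 m from the base axis. Payload 3.9 kg.
Tool frame: the origin (TCP) lies midway between the tips of the shut fingers; the grasp point (between the pads) lies 19 mm behind it; z points along the fingers, y is the line along which they close (so a half turn about z gives the same grasp; the last joint's range is limited). The gripper opens to 85 mm and grips with 20 to 120 N. Pads are 22 mm wide; open, the fingers measure 114 mm over their backs; the gripper's body (76 mm by 85 mm) begins 54 mm behind the grasp point. The pads swing forward as they close: fully open they stand 13 mm farther back than shut.
Start: joints at [-66.463, 14.897, -7.913, 67.191, 0, 90], TCP at [0.21, -0.481, 0.231] pointing down, gripper open.
Joint ranges: [-159.42, 159.42], [-47.68, 98.78], [-73.54, 78.23], [-108.79, 121.32], [-90, 84.71], [-180, 180]. Speed limits (degrees/s): [147.25, 147.25, 180, 180, 180, 180].

INTERFACE

Orientations are given as [roll, pitch, yaw] about the fixed x, y, z axes, in that order (R = Rz(yaw) Ry(pitch) Rx(roll)).
In Python, from workcell import r, snapshot gives the robot as it stands.
- The arm moves only by the shell command python3 -m inch 'ROWS' [OPENING]. ROWS is text: rows parted by semicolons, each of 4 numbers parted by spaces: the shift along the tool's x, y, z in m, then the turn about the tool's z in degrees. A call has 1 to 20 rows; each row is the pose to reach, as a shift and turn from the pose commanded when the call began, along the tool's axes at that moment; what a row does not reach only later rows make up. A row lasts 1/8 s, in which the tool goes at most 62.5 mm and 10.7 degrees, less where a joint would pass 70% of its speed; a pose out of reach is approached as far as the arm can. A call with a gripper value outside its range is refused whole. OPENING is the closure, from -1 (fully open) to 1 (shut), set as the call begins (- or left out, the last holds). The fingers move at their own pace and stop on an object; the grip force is fixed at half the most. Time passes only in rows, so rows that repeat a pose let the fingers close. It gives the time, the measured TCP pose, the force, the opening and the grip force at its end, in the units of the state.
- r.get_obs(): the state, without advancing time (a new reading comes with each control period).
- snapshot(name): name is "scene" or "side" or "wrist"; returns a dict with "image" (400x640x3 uint8, red, green, blue), "fx", "fy", "cx", "cy" (pixels), "R" (3x3) and "t" (3): a world point X has camera coordinates R X + t; the wrist camera has in their place "tool_from_camera" (4x4, takes a point from camera to tool coordinates, whose origin is the TCP and whose axes are the flange's). Camera axes: x right, y down, z forward; pixel columns grow to the right and rows downward; lengths in m; the calibration is good to about 2 mm. A picture is of the moment at which its call begins: read the wrist's pose just before it. There is no depth.
- r.hand_in(): hands the job in; it is judged then, once.
The state is a dict: "time_s": time; "q": joint angles; "dq": joint speeds; "tau": joint torques, N m; "tool_pos": TCP position; "tool_rot": TCP orientation; "wrist_force": force on the tool from outside, world axes, zero at the start; "torque": the same for the moment, N m; "finger_gap": finger opening in m; "finger_force": force on a finger pad.
Only numpy, scipy, OpenCV 4.12 (cv2) and the standard library are available. Lean on these libraries where they do the work, as an engineer would, in place of code of your own. Each camera call takes 0.05 s, during which the arm holds its last target. There are 200 camera calls.

TASK

Pick up the loose steel drip plate by its upright fin and slide its plain front edge under the hinged flap of the draining board, centred between the side rails and square to the flap, until the flap laps well over it (half of the flap's depth or more, but stop short of the hinge), without lifting the flap. Press the plate flat on the deck with a firm push of about 10 N and finish while still gripping the fin and pressing, so that a colleague can fasten the plate; do not let go. Leave the petri dish, the marker and the bottle where they are.

Things in the scene. Friction and masses are not known exactly. Their poses are not given: they have to be found in the camera images.
- drip_plate: Loose flat steel plate, 130 (x) x 100 (y) x 4 mm, about 0.2 kg, lying fin up on the worktop. Origin: centre of its underside; +x to its plain front edge, z up. Upright grip fin: 44 mm long (x = -37 to +7 mm), 10 mm thick (y = -5 to +5), top 44 mm above the underside. Along the rear edge a bead 10 mm high and 10 mm wide. It balances at x = -11 mm: gripped elsewhere along the fin it may swing down.
- plate_edge (a point): Middle of the plain front edge of the drip plate, at its underside (65 mm ahead of the plate's origin along its +x).
- plate_fin (a point): Point in the fin of the drip plate for gripping: middle of its length (x = -15 mm in the plate's frame) and of its thickness, 30 mm above the plate's underside. The fin is gripped across its 10 mm thickness, along the plate's y.
- drain_board: Draining board fixed on the worktop, 200 (its x) x 160 (its y) mm. Origin: centre of its underside on the worktop; +x points to the hinged flap, the direction in which the plate is slid in. Side rails along x have inner faces at y = +-74 mm and tops 20 mm up. At the +x end is a hinge block (face at x = 88 mm, top 30 mm up).
- deck: The level flat top plate of the draining board, between the rails, 200 x 148 x 10 mm; its top is 14 mm above the worktop. Origin: centre of its underside, 4 mm above the worktop; axes as the draining board.
- lap_line (a point): Point on the deck's top straight below the middle of the flap's free edge (30 mm from the board's origin along its +x, 14 mm up); axes as the draining board. The flap covers the deck from here 54 mm further along +x; the hinge block's face is 58 mm from here.
- flap (a joint): Hinge angle of the steel flap (54 mm deep along x, 140 mm wide, 3 mm thick, 0.15 kg; a rolled hem on its free edge reaches 29.5 mm above the worktop). 0 = level at rest on its stop, underside 9.5 mm above the deck; grows (rad) as its free edge is lifted. It turns freely and falls back by its weight.
- petri_dish: Petri dish, 66 mm across, 15 mm high, on the worktop between plate and board: to be left alone. Origin: centre of its underside. Behind it a fixed bench centrifuge, some 0.3 m tall, bulges forward to about x = 0.55 (its low front panel) and 0.6 (its bowl) for y from -0.1 to 0.27: carry the plate past on the robot's side of it.
- marker: Marker pen lying on the worktop to the right of the plate, 135 mm long, 17 mm thick: to be left alone. Origin: centre of its underside. Behind plate and marker a second fixed centrifuge, with fittings that jut from its base, begins at about x = 0.58: draw the plate back a little before lifting it high.
- reagent_bottle: Bottle with a dark cap, 48 mm across, 98 mm high, at the right: to be left alone. Origin: centre of its underside.
Mind the look-alikes: they are no part of the job. There is more than one size of the drip_plate; the job needs the larger.

How it is judged:
By the outcome, as a careful person would: the job done as asked, in the order asked, and still so for the second after the job is handed in, while the arm keeps its last pose, push and grip.
It also fails if it takes over 51 s, if anything falls off the work surface, if the arm or the gripper's body presses on something with over 40 N, if the wrist force passes 120 N, or if a joint passes its speed limit or range.

## Working session

There is one attempt and no reset: what is moved stays moved. The work goes in short steps, Python scripts to look and compute and a shell command to move; the robot and the scene stay as the last step left them, time stands still between calls to the robot, and variables do not carry over. Pictures are saved under pics/ and viewed, at most 10 in all, crops included, and the job is handed in when it is done.

```bash
mkdir -p pics; cat > h.py <<'E'
import numpy as np, cv2, json
from workcell import r, snapshot
def snap(name,f):
    o=r.get_obs(); s=snapshot(name); cv2.imwrite('pics/'+f+'.png',cv2.cvtColor(s['image'],cv2.COLOR_RGB2BGR))
    np.savez('pics/'+f+'.npz',**{k:np.array(v) for k,v in s.items()},pos=o['tool_pos'],rot=o['tool_rot']); return s
def cam(f):
    s=np.load('pics/'+f+'.npz')
    if 'R' in s: return s,s['R'],s['t']
    from scipy.spatial.transform import Rotation as Ro
    T=np.eye(4);T[:3,:3]=Ro.from_euler('xyz',s['rot'],degrees=True).as_matrix();T[:3,3]=s['pos']
    W=np.linalg.inv(T@s['tool_from_camera']); return s,W[:3,:3],W[:3,3]
def px2w(f,u,v,z):
    s,R,t=cam(f); d=R.T@np.array([(u-s['cx'])/s['fx'],(v-s['cy'])/s['fy'],1]); c=-R.T@t
    return c+d*(z-c[2])/d[2]
def w2px(f,X):
    s,R,t=cam(f); p=R@np.array(X)+t; return s['fx']*p[0]/p[2]+s['cx'],s['fy']*p[1]/p[2]+s['cy']
E
python3 - <<'E'
from h import *
o=r.get_obs(); print(o)
for n in('scene','side','wrist'):
    s=snap(n,n+'0'); print(n,{k:np.round(v,3).tolist() for k,v in s.items() if k!='image'})
E
```

```text
{'time_s': 0.0, 'q': array([-6.64633566e+01,  1.49349411e+01, -7.98427997e+00,  6.71908649e+01,
        2.95006262e-04,  9.00003901e+01]), 'dq': array([ 0.02898889, -0.0925936 , -0.06283387,  0.01555323, -0.00836773,
       -0.00076645]), 'tau': array([-7.62016007e-04, -4.05675316e+01,  2.53924245e+01,  1.90243218e-02,
       -4.22093046e-05,  1.38151174e-05]), 'tool_pos': array([ 0.20938422, -0.48070563,  0.23048192]), 'tool_rot': array([-1.79889914e+02, -2.94256149e-04,  2.35362527e+01]), 'wrist_force': array([0.22874716, 0.42241781, 0.43761002]), 'torque': array([-0.00637528, -0.01128323,  0.00306468]), 'finger_force': 0.0, 'finger_gap': 0.08547713642583611}
scene {'fx': 381.421, 'fy': 381.421, 'cx': 318.823, 'cy': 195.918, 'R': [[0.89, -0.456, -0.011], [-0.197, -0.361, -0.911], [0.412, 0.813, -0.411]], 't': [-0.463, 0.165, 1.377]}
side {'fx': 414.552, 'fy': 414.552, 'cx': 322.934, 'cy': 197.249, 'R': [[0.938, -0.346, 0.022], [-0.156, -0.479, -0.864], [0.31, 0.807, -0.503]], 't': [-0.493, 0.115, 1.21]}
wrist {'fx': 296.72, 'fy': 296.72, 'cx': 320.536, 'cy': 201.408, 'tool_from_camera': [[0.0, -0.965, -0.264, 0.065], [1.0, 0.0, -0.0, -0.0], [0.0, -0.264, 0.965, -0.143], [0.0, 0.0, 0.0, 1.0]]}
```

View pics/scene0.png

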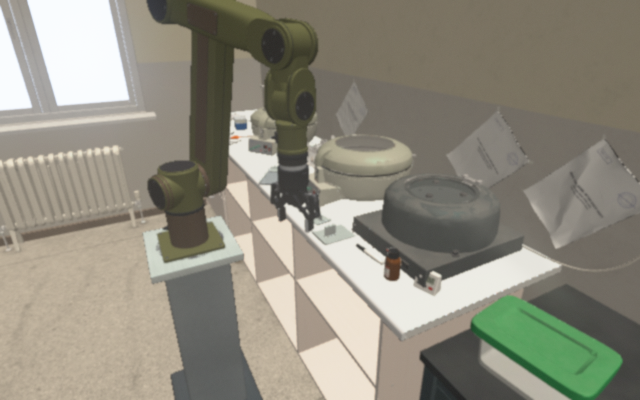

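View pics/side0.png

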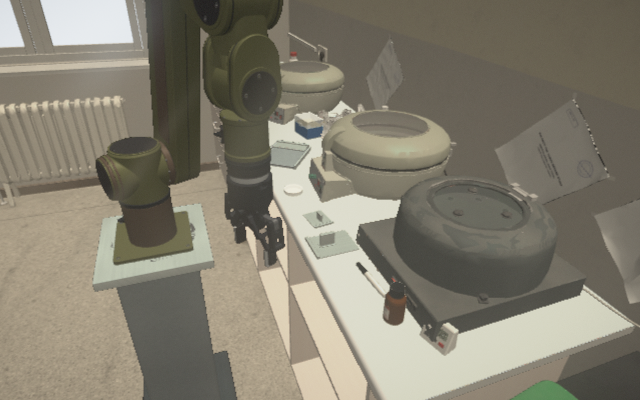

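The side view shows the large plate at about (331,243), the small look-alike at (318,218), the dish at (293,188), the board at (289,153), the marker at (372,280) and the bottle at (396,320). Next I'll enlarge the plate and board.

```bash
python3 - <<'E'
from h import *
for n,u,v,z in(('plate',331,243,.004),('small',318,218,.004),('dish',293,189,.0),('board',289,153,.014),('marker',372,280,.01),('bottle',396,320,0)):
    print(n,px2w('side0',u,v,z).round(3))
im=cv2.imread('pics/side0.png')
a=cv2.resize(im[205:265,290:370],None,fx=8,fy=8,interpolation=cv2.INTER_CUBIC)[:, :640]
b=cv2.resize(im[132:172,250:330],None,fx=8,fy=8,interpolation=cv2.INTER_CUBIC)
b=b[:,:640]
cv2.imwrite('pics/crop1.png',cv2.resize(np.vstack([a,b]),None,fx=.75,fy=.75)) # scale 6
E
```

```text
plate [ 0.477 -0.199  0.004]
small [ 0.486 -0.063  0.004]
dish [0.468 0.149 0.   ]
board [0.533 0.422 0.014]
marker [ 0.516 -0.386  0.01 ]
bottle [ 0.514 -0.517  0.   ]
```

View pics/crop1.png

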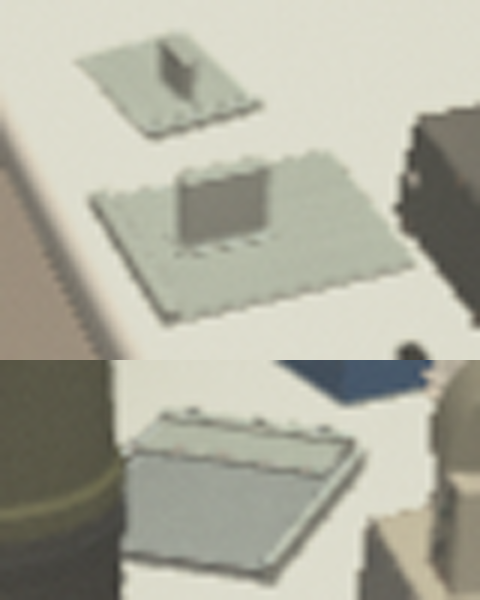

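The crop shows the large plate with its bead on the left (rear) and its plain edge on the right, at corners (340,155) and (413,267). The flap is at the board's far end: free edge (130,452)-(308,477), near right corner (272,578).

```bash
python3 - <<'E'
from h import *
P=lambda x,y,z:px2w('side0',290+(x+.0)/6,205+y/6,z)
B=lambda x,y,z:px2w('side0',250+x/6,132+(y-360)/6,z)
pl=[P(93,195,.010),P(170,318,.010),P(413,267,.004),P(335,155,.004)]
for p in pl: print(p.round(4))
x=(pl[2]+pl[3]-pl[0]-pl[1])/2; y=(pl[0]+pl[3]-pl[1]-pl[2])/2
print('len',np.linalg.norm(x),np.linalg.norm(y),np.degrees(np.arctan2(x[1],x[0])),np.degrees(np.arctan2(y[1],y[0])),'ctr',np.mean(pl,0))
print('fin',P(180,180,.044),P(268,172,.044))
for n,a,b,z in(('flap free R',308,477,.0295),('flap free L',130,450,.0295),('near R',268,575,.02),('near L?',122,550,.014),('far R',358,440,.03),('far L',165,415,.03)): print(n,B(a,b,z).round(4))
E
```

```text
[ 0.4136 -0.1577  0.01  ]
[ 0.4171 -0.2588  0.01  ]
[ 0.5411 -0.2525  0.004 ]
[ 0.5422 -0.1559  0.004 ]
len 0.12651838347119568 0.09888243046628122 1.8346499719114795 90.67250656142603 ctr [ 0.47849062 -0.20623057  0.007     ]
fin [ 0.44103273 -0.20406946  0.044     ] [ 0.4824226  -0.21111153  0.044     ]
flap free R [0.5751 0.3878 0.0295]
flap free L [0.4717 0.4682 0.0295]
near R [0.5111 0.2708 0.02  ]
near L? [0.435  0.3465 0.014 ]
far R [0.6274 0.4367 0.03  ]
far L [0.5105 0.5203 0.03  ]
```

```bash
python3 -m inch '0.025 -0.011 0 2; 0.075 -0.033 0.01 5; 0.13 -0.056 0.025 9; 0.185 -0.08 0.04 13; 0.235 -0.103 0.055 16; 0.285 -0.125 0.07 19; 0.325 -0.142 0.08 22; 0.344 -0.15 0.08 22.5; 0.344 -0.15 0.08 22.5; 0.344 -0.15 0.08 22.5' -1; python3 - <<'E'
from h import *
snap('wrist','w1'); snap('side','s1'); o=r.get_obs(); print(o['time_s'],o['tool_pos'],o['tool_rot'])
E
```

```text
time_s: 1.4
tool_pos: [0.4646, -0.2067, 0.1512]
tool_rot: [180.0, 0.0, 1.0]
wrist_force: [-0.3, 0.4, 0.3]
finger_gap: 0.0856
finger_force: 0.0
1.5 [ 0.46443001 -0.207105    0.15136204] [1.79990335e+02 1.86423700e-02 9.62588503e-01]
```

View pics/w1.png

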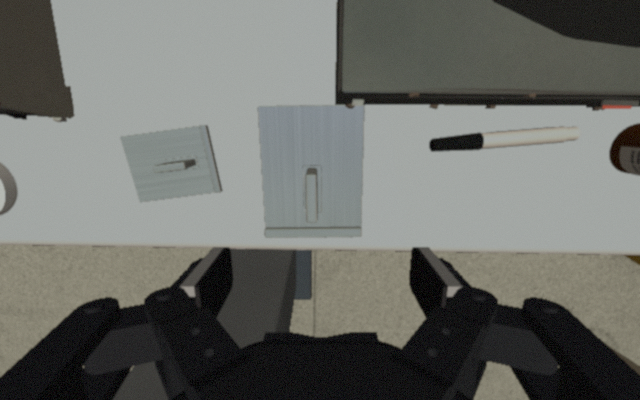

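The wrist view shows plate front corners at (258,106) and (364,104), rear corners at (265,236) and (361,236), and the fin top between about (311,170) and (311,222). A centrifuge fitting sits right at the front edge, near (357,103).

```bash
python3 - <<'E'
from h import *
P=lambda u,v,z:px2w('w1',u,v,z)
pl=[P(265,236.5,.003),P(361,236.5,.003),P(364,104.5,.004),P(258,106,.004)]
for p in pl: print(p.round(4))
x=(pl[2]+pl[3]-pl[0]-pl[1])/2; y=(pl[0]+pl[3]-pl[1]-pl[2])/2
print('len',np.linalg.norm(x),np.linalg.norm(y),np.degrees(np.arctan2(x[1],x[0])),np.degrees(np.arctan2(y[1],y[0])),'ctr',np.mean(pl,0))
im=cv2.imread('pics/w1.png')
cv2.imwrite('pics/crop2.png',np.hstack([cv2.resize(im[95:245,245:375],(0,0),fx=4,fy=4,interpolation=cv2.INTER_CUBIC)]))
E
```

```text
[ 0.4107 -0.1493  0.003 ]
[ 0.4125 -0.2504  0.003 ]
[ 0.5446 -0.2459  0.004 ]
[ 0.5415 -0.1471  0.004 ]
len 0.13148347886353015 0.09990739962352811 1.4641558762766174 91.41880010008119 ctr [ 0.47733176 -0.19817021  0.0035    ]
```

View pics/crop2.png

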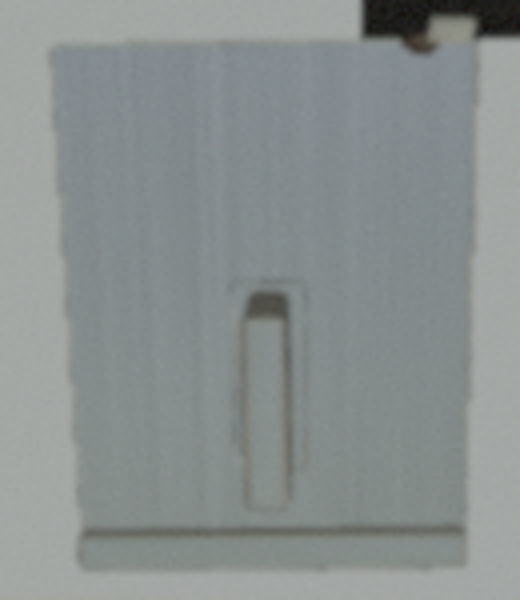

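The fin top spans u 306.5-317 and v 174.5 (front) to 222 (rear).

```bash
python3 - <<'E'
from h import *
P=lambda u,v,z:px2w('w1',u,v,z)
f=P(311.5,174.5,.044);b=P(311.5,222.2,.044);print(f.round(4),b.round(4),P(306.5,200,.044)-P(317,200,.044))
# plate origin guess -> fin centre
print('fin mid',(f+b)/2)
E
```

```text
[ 0.485  -0.1988  0.044 ] [ 0.4419 -0.1992  0.044 ] [-0.0001663   0.00917291  0.        ]
fin mid [ 0.46342822 -0.19897339  0.044     ]
```

```bash
python3 -m inch '0.0015 -0.008 0.03 0; 0.0015 -0.008 0.07 0; 0.0015 -0.008 0.105 0; 0.0015 -0.008 0.13 0; 0.0015 -0.008 0.138 0; 0.0015 -0.008 0.138 0; 0.0015 -0.008 0.138 0' -1; python3 -m inch '0 0 0 0;0 0 0 0;0 0 0 0;0 0 0 0;0 0 0 0;0 0 0 0;0 0 0 0;0 0 0 0' 1
```

```text
time_s: 2.38
tool_pos: [0.4674, -0.1991, 0.0144]
tool_rot: [179.9, -0.1, 1.0]
wrist_force: [0.0, -0.3, -0.2]
finger_gap: 0.0851
finger_force: 0.0
time_s: 3.38
tool_pos: [0.4667, -0.1984, 0.0135]
tool_rot: [-180.0, -0.0, 1.0]
wrist_force: [-1.0, -0.0, 3.8]
finger_gap: 0.0089
finger_force: 59.4
```

```bash
python3 -m inch '-0.004 0 -0.004 0;-0.012 0 -0.01 0;-0.03 0 -0.015 0;-0.05 0 -0.025 0;-0.07 0 -0.045 0;-0.08 0 -0.07 0;-0.08 0 -0.1 0;-0.08 0 -0.115 0;-0.08 0 -0.115 0;-0.08 0 -0.115 0'; python3 - <<'E'
from h import *
snap('wrist','w2'); snap('side','s2'); o=r.get_obs(); print(o['time_s'],o['tool_pos'],o['tool_rot'],o['q'],o['wrist_force'])
E
```

```text
time_s: 4.62
tool_pos: [0.3851, -0.1994, 0.1276]
tool_rot: [-180.0, 0.1, 1.0]
wrist_force: [-0.1, 0.6, -2.7]
finger_gap: 0.0093
finger_force: 58.6
4.725 [ 0.38530836 -0.19938074  0.12733419] [-1.79943055e+02  1.17340774e-01  1.02997826e+00] [-2.73554507e+01  1.05417008e+01 -3.04203064e+01  4.91682975e+01
 -5.68499790e-03  1.51614636e+02] [-0.3748591   0.22874708 -3.25962285]
```

View pics/w2.png

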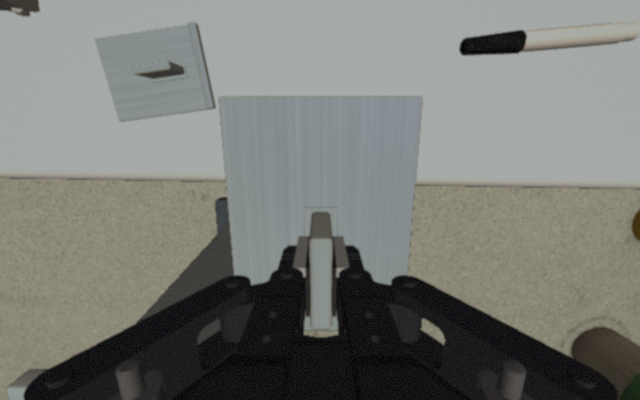

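The plate hangs level in the grip, with its front edge from (220,97) to (422,97).

```bash
python3 - <<'E'
from h import *
o=np.load('pics/w2.npz')
for z in(.114,.118,.122):
    a,b=px2w('w2',220,97,z),px2w('w2',422,97,z); d=a-b
    print(z,np.linalg.norm(d),np.degrees(np.arctan2(d[1],d[0]))-90,((a+b)/2-o['pos']).round(4))
E
```

```text
0.114 0.10090381315788531 1.0174606286571475 [ 0.0764  0.001  -0.0136]
0.118 0.09832878454153966 1.0174606286571333 [ 0.0762  0.001  -0.0096]
0.122 0.09575375592519401 1.0174606286571617 [ 0.0759  0.001  -0.0056]
```

```bash
python3 -m inch '0 -0.01 -0.005 -1;0 -0.035 -0.015 -3;0 -0.07 -0.025 -7;0 -0.11 -0.035 -11;0 -0.155 -0.045 -15;0 -0.2 -0.055 -20;0 -0.245 -0.065 -25;0.005 -0.29 -0.075 -30;0.01 -0.335 -0.075 -35;0.015 -0.38 -0.075 -40;0.025 -0.425 -0.075 -44;0.04 -0.465 -0.075 -48;0.055 -0.5 -0.075 -51;0.066 -0.522 -0.075 -52;0.071 -0.532 -0.075 -52;0.071 -0.532 -0.075 -52;0.071 -0.532 -0.075 -52;0.071 -0.532 -0.075 -52'; python3 - <<'E'
from h import *
snap('wrist','w3'); snap('side','s3'); snap('scene','c3'); o=r.get_obs(); print(o['time_s'],o['tool_pos'],o['tool_rot'],o['q'],o['wrist_force'],o['torque'])
im=cv2.imread('pics/w3.png'); s=cv2.imread('pics/s3.png')
a=cv2.resize(im[0:150,130:530],None,fx=2,fy=2,interpolation=cv2.INTER_CUBIC)
b=cv2.resize(s[120:195,240:340],None,fx=4,fy=4,interpolation=cv2.INTER_CUBIC)
cv2.imwrite('pics/crop3.png',np.vstack([a,np.pad(b,((0,0),(0,400),(0,0)))]))
E
```

```text
time_s: 6.98
tool_pos: [0.4474, 0.3324, 0.2035]
tool_rot: [-180.0, 0.0, 53.0]
wrist_force: [0.1, -0.3, -2.8]
finger_gap: 0.009
finger_force: 58.7
7.125 [0.44777727 0.33278782 0.20355481] [ 1.79996482e+02 -7.41140987e-03  5.29968156e+01] [ 3.66204492e+01  1.88345335e+01 -6.47372022e+00  6.46836436e+01
 -1.28578926e-03  1.63623634e+02] [-0.05140995 -0.01005121 -2.93526411] [-0.00934084 -0.02893025  0.02000115]
```

View pics/crop3.png

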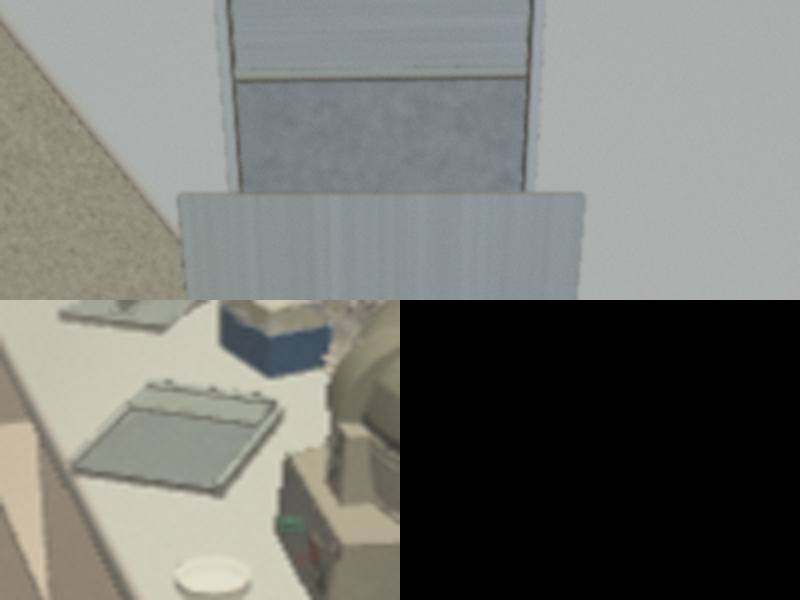

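Wrist crop: the flap's free edge runs from (236,79) to (527,75), the deck's inner side edges are at (242,190) and (524,190), and the plate's front corners are at (178,193) and (585,193). The side crop shows the board and dish undisturbed, with the flap level.

```bash
python3 - <<'E'
from h import *
from scipy.spatial.transform import Rotation as Ro
o=np.load('pics/w3.npz'); R=Ro.from_euler('xyz',o['rot'],degrees=True).as_matrix()
W=lambda x,y,z:px2w('w3',130+x/2,y/2,z)
T=lambda p:(R.T@(p-o['pos']))
for n,x,y,z in(('hemL',236,79,.026),('hemR',527,75,.026),('hemtopL',236,70,.0295),('hemtopR',527,66,.0295),('deckL',242,190,.016),('deckR',524,190,.016),('outL',230,190,.02),('outR',537,190,.02),('outL2',218,5,.02),('outR2',544,5,.02),('plateL',178,193,.194),('plateR',585,193,.194)):
    print(n,W(x,y,z).round(4),T(W(x,y,z)).round(4))
S=lambda x,y,z:px2w('s3',240+x/4,120+(y-300)/4,z)
print('side')
for n,x,y,z in(('hemL',130,406,.028),('hemR',258,426,.028),('nearL',76,466,.018),('nearR',220,491,.018),('farR',281,404,.03)): print(n,S(x,y,z).round(4),T(S(x,y,z)).round(4))
E
```

```text
hemL [0.4753 0.4886 0.026 ] [ 0.1417 -0.0718  0.1774]
hemR [0.5896 0.4047 0.026 ] [0.1434 0.07   0.1774]
hemtopL [0.478  0.4904 0.0295] [ 0.1447 -0.0707  0.1739]
hemtopR [0.5906 0.4077 0.0295] [0.1465 0.0689 0.1739]
deckL [0.4431 0.4499 0.016 ] [ 0.0914 -0.0742  0.1874]
deckR [0.5616 0.3606 0.016 ] [0.0914 0.0742 0.1874]
outL [0.4386 0.4529 0.02  ] [ 0.091  -0.0796  0.1834]
outR [0.5661 0.3568 0.02  ] [0.0911 0.08   0.1834]
outL2 [0.4893 0.5202 0.02  ] [ 0.1753 -0.0797  0.1834]
outR2 [0.6148 0.4256 0.02  ] [0.1753 0.0775 0.1834]
plateL [0.4534 0.424  0.194 ] [ 0.0768 -0.0504  0.0094]
plateR [0.5324 0.3645 0.194 ] [0.0768 0.0486 0.0094]
side
hemL [0.4771 0.4756 0.028 ] [ 0.1323 -0.0625  0.1754]
hemR [0.5884 0.3872 0.028 ] [0.1287 0.0796 0.1754]
nearL [0.3958 0.3707 0.018 ] [-0.0003 -0.0643  0.1855]
nearR [0.5137 0.275  0.018 ] [-0.0058  0.0874  0.1855]
farR [0.6274 0.4293 0.03  ] [0.1859 0.0854 0.1734]
```

```bash
python3 -m inch '0.01 0.0005 0.01 -0.3;0.025 0.001 0.035 -0.7;0.04 0.001 0.07 -0.7;0.049 0.001 0.1 -0.7;0.049 0.001 0.125 -0.7;0.049 0.001 0.142 -0.7;0.049 0.001 0.15 -0.7;0.049 0.001 0.15 -0.7;0.049 0.001 0.15 -0.7'; python3 - <<'E'
from h import *
snap('wrist','w4'); snap('side','s4'); o=r.get_obs(); print(o['time_s'],o['tool_pos'],o['tool_rot'],o['wrist_force'],o['torque'])
im=cv2.imread('pics/w4.png'); s=cv2.imread('pics/s4.png')
a=cv2.resize(im[0:150,130:530],None,fx=2,fy=2,interpolation=cv2.INTER_CUBIC)
b=cv2.resize(s[120:195,240:340],None,fx=4,fy=4,interpolation=cv2.INTER_CUBIC)
cv2.imwrite('pics/crop4.png',np.vstack([a,np.pad(b,((0,0),(0,400),(0,0)))]))
E
```

```text
time_s: 8.25
tool_pos: [0.4788, 0.3724, 0.054]
tool_rot: [180.0, -0.1, 53.7]
wrist_force: [0.5, 0.3, -2.2]
finger_gap: 0.0089
finger_force: 58.7
8.35 [0.47883179 0.37243972 0.05429568] [ 1.79968956e+02 -1.11653281e-01  5.37343988e+01] [ 0.42913849 -0.62100389 -3.21313286] [-0.01309332  0.00068    -0.00523231]
```

View pics/crop4.png

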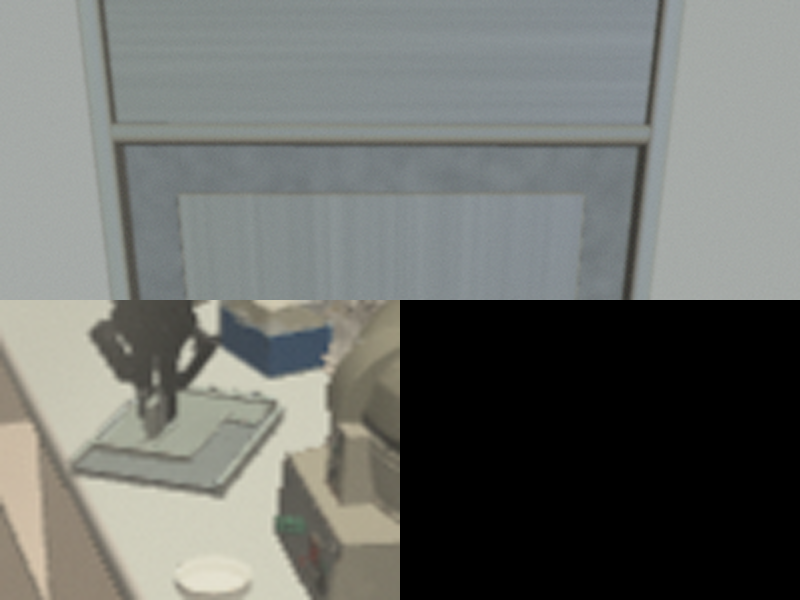

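Now the hem is level in the image, with its lower edge at y=143 from x=113 to x=650. The plate edge is at y=193 from x=180 to x=583. Both are centred on 381.5, so the plate is square and centred.

```bash
python3 - <<'E'
from h import *
from scipy.spatial.transform import Rotation as Ro
o=np.load('pics/w4.npz'); R=Ro.from_euler('xyz',o['rot'],degrees=True).as_matrix()
T=lambda x,y,z:(R.T@(px2w('w4',130+x/2,y/2,z)-o['pos'])).round(4)
for n,x,y,z in(('hemL',113,143,.026),('hemR',650,143,.026),('htL',110,125,.0295),('htR',652,125,.0295),('pL',180,193,.0445),('pR',583,193,.0445)): print(n,T(x,y,z))
E
```

```text
hemL [ 0.0908 -0.0727  0.0282]
hemR [0.0908 0.0709 0.0282]
htL [ 0.0947 -0.0715  0.0247]
htR [0.0947 0.0694 0.0247]
pL [ 0.0768 -0.05    0.0096]
pR [0.0768 0.0482 0.0097]
```

```bash
python3 -m inch '0 0 0.008 0;0 0 0.018 0;0 0 0.0235 0;0 0 0.0235 0;0 0 0.0235 0;0 0 0.0235 0'; python3 - <<'E'
from h import *
o=r.get_obs(); print(o['tool_pos'],o['wrist_force'],o['torque'])
E
```

```text
time_s: 9.1
tool_pos: [0.4784, 0.3721, 0.0301]
tool_rot: [180.0, -0.0, 53.7]
wrist_force: [0.4, -0.5, -2.4]
finger_gap: 0.0093
finger_force: 58.7
[0.47840729 0.37210276 0.03012744] [ 0.40971449 -0.5094747  -2.4163618 ] [ 0.03756207 -0.0024877   0.01144544]
```

```bash
python3 -m inch '0.003 0 0 0;0.008 0 0 0;0.013 0 0 0;0.018 0 0 0;0.023 0 0 0;0.025 0 0 0;0.025 0 0 0'; python3 -m inch '0.004 0 0 0;0.009 0 0 0;0.014 0 0 0;0.019 0 0 0;0.024 0 0 0;0.026 0 0 0;0.026 0 0 0;0.026 0 0 0'; python3 - <<'E'
from h import *
snap('wrist','w5'); snap('side','s5'); o=r.get_obs(); print(o['time_s'],o['tool_pos'],o['tool_rot'],o['wrist_force'],o['torque'])
im=cv2.imread('pics/w5.png'); s=cv2.imread('pics/s5.png')
a=cv2.resize(im[0:150,130:530],None,fx=2,fy=2,interpolation=cv2.INTER_CUBIC)
b=cv2.resize(s[120:195,240:340],None,fx=4,fy=4,interpolation=cv2.INTER_CUBIC)
cv2.imwrite('pics/crop5.png',np.vstack([a,np.pad(b,((0,0),(0,400),(0,0)))]))
E
```

```text
time_s: 9.98
tool_pos: [0.493, 0.3921, 0.0297]
tool_rot: [-180.0, 0.0, 53.7]
wrist_force: [0.2, -0.2, -3.5]
finger_gap: 0.0091
finger_force: 58.7
time_s: 10.98
tool_pos: [0.5081, 0.4129, 0.0298]
tool_rot: [-180.0, 0.0, 53.7]
wrist_force: [0.1, 0.5, -2.7]
finger_gap: 0.0092
finger_force: 58.7
11.075 [0.50815561 0.41282754 0.02979469] [-1.79996951e+02  1.43360943e-02  5.37321155e+01] [ 0.5637519  -0.15017786 -2.41004834] [ 0.0087089  -0.00714911  0.02862222]
```

View pics/crop5.png

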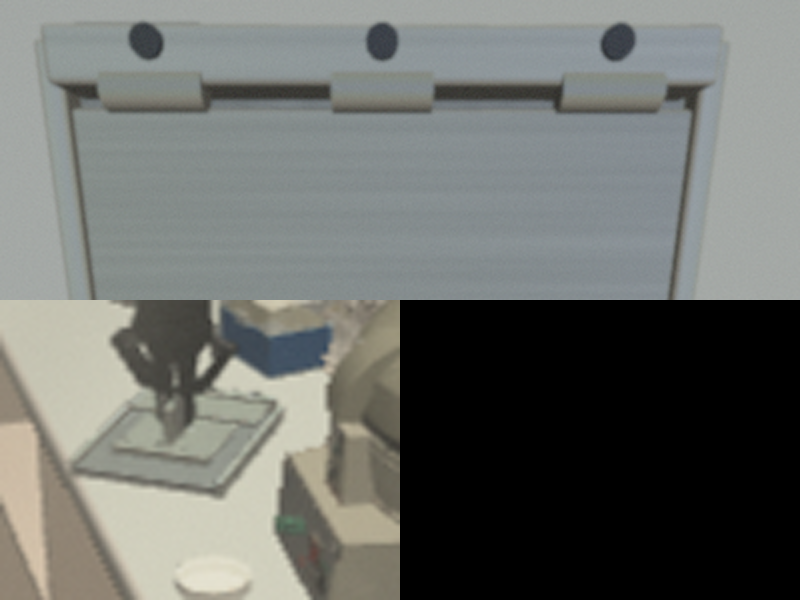

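The flap lies level over the plate, with the hinge block visible (face edge at y≈84). I'll check the remaining margin, then press.

```bash
python3 - <<'E'
from h import *
from scipy.spatial.transform import Rotation as Ro
o=np.load('pics/w5.npz'); R=Ro.from_euler('xyz',o['rot'],degrees=True).as_matrix()
T=lambda x,y,z:(R.T@(px2w('w5',130+x/2,y/2,z)-o['pos'])).round(4)
print('blockface',T(382,84,.03),'flaprear',T(382,108,.0265),'flap sides at y=200',T(87,250,.0265),T(676,250,.0265))
E
python3 -m inch '0 0 0.001 0;0 0 0.002 0;0 0 0.002 0;0 0 0.002 0'
```

```text
blockface [ 0.0986 -0.0008 -0.0003] flaprear [ 0.0945 -0.0008  0.0032] flap sides at y=200 [ 0.0635 -0.0714  0.0032] [0.0635 0.0695 0.0032]
time_s: 11.58
tool_pos: [0.5083, 0.413, 0.0278]
tool_rot: [-180.0, 0.0, 53.7]
wrist_force: [-0.1, -0.7, -2.3]
finger_gap: 0.0088
finger_force: 58.7
```

```bash
python3 -m inch '0 0 0.0005 0;0 0 0.0005 0;0 0 0.0005 0'; python3 -m inch '0 0 0.0005 0;0 0 0.0005 0;0 0 0.0005 0'; python3 -m inch '0 0 0.0005 0;0 0 0.0005 0;0 0 0.0005 0'
```

```text
time_s: 11.95
tool_pos: [0.5084, 0.4131, 0.0276]
tool_rot: [180.0, -0.0, 53.7]
wrist_force: [0.4, -0.5, -0.4]
finger_gap: 0.0089
finger_force: 59.1
time_s: 12.32
tool_pos: [0.5083, 0.4131, 0.0275]
tool_rot: [180.0, -0.0, 53.7]
wrist_force: [-1.7, -2.1, 6.0]
finger_gap: 0.0087
finger_force: 59.8
time_s: 12.7
tool_pos: [0.5084, 0.4131, 0.0275]
tool_rot: [180.0, -0.0, 53.7]
wrist_force: [-2.8, -2.4, 8.9]
finger_gap: 0.009
finger_force: 60.5
```

```bash
python3 -m inch '0 0 0.0001 0;0 0 0.0001 0;0 0 0.0001 0;0 0 0.0001 0;0 0 0.0001 0;0 0 0.0001 0'; python3 - <<'E'
from h import *
F=[]
for i in range(8):
    snapshot('side'); o=r.get_obs(); F.append(np.r_[o['wrist_force'],o['torque']])
print(np.mean(F,0).round(2),np.std(F,0).round(2),o['tool_pos'],o['time_s'])
E
```

```text
time_s: 13.45
tool_pos: [0.5084, 0.4131, 0.0275]
tool_rot: [180.0, -0.0, 53.7]
wrist_force: [-1.7, -1.3, 8.9]
finger_gap: 0.009
finger_force: 60.5
[-3.03 -2.09  8.59 -0.48  0.58  0.  ] [0.42 0.39 0.37 0.03 0.03 0.04] [0.50838238 0.4130814  0.02750659] 13.85
```

```bash
python3 - <<'E'
from h import *
s=snap('side','s6'); snap('wrist','w6')
a=cv2.imread('pics/s6.png'); b=cv2.imread('pics/w6.png')
x=cv2.resize(a[125:345,230:450],(400,400)); y=cv2.resize(b[0:150,130:530],(400,150))
z=cv2.resize(a[130:180,250:330],(400,250),interpolation=cv2.INTER_CUBIC)
cv2.imwrite('pics/crop6.png',np.hstack([x,np.vstack([y,z])]))
E
```

```text
(no output)
```

View pics/crop6.png

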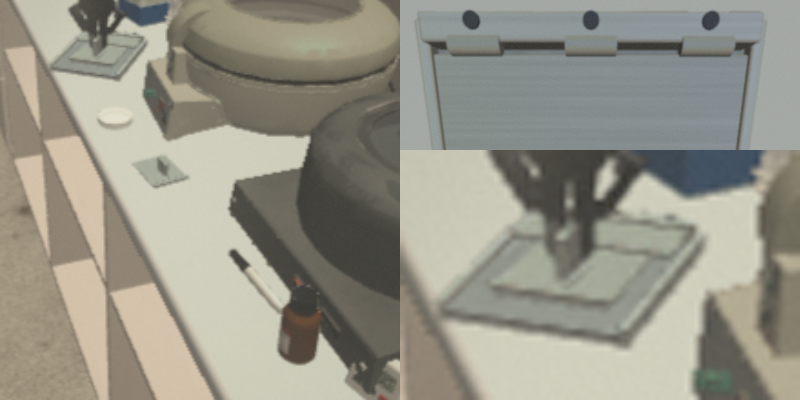

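The plate lies flat on the deck under a level flap, centred between the rails. The dish, marker, bottle and small plate are where they were.

```bash
python3 -c "
from workcell import r
print(r.get_obs()['wrist_force'],r.get_obs()['finger_gap']); print(r.hand_in())"
```

```text
[-2.38956593 -2.17896673  8.4249859 ] 0.009061229260793342
the job is handed in; nothing more can be done
None
```

The job is handed in at about 14 s: by my measurements the flap laps the plate by about 36 of its 54 mm (about 22 mm short of the hinge block), and the plate is centred, square and held down at roughly 8.5 N wrist reading (about 11 N on the deck with its weight) with the fin still gripped.

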